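Check two hand levers stop short of the bar

TASK

Check the two hand levers on the bench stands: with the backs of the closed fingers, press the long lever in towards its bar until it stops, hold it there for a moment without forcing it, and let it spring all the way back out; then press the short lever in to its stop the same way, and finish while still holding it there so that the gap can be measured. Press only on the outer face of the levers: do not reach in between lever and bar, do not touch the bars and posts, and do not pinch or lift anything. Leave everything else on the bench where it is.

Things in the scene. Friction and masses are not known exactly. Their poses are not given: they have to be found in the camera images.
- long_stand: Bench stand of the long lever, fixed to the bench: aluminium base plate 120 x 200 x 12 mm, origin at the centre of its underside, z up, x from the lever towards the bar, y along the bar. The two stands stand side by side, either one on the left.
- long_bar: Horizontal handlebar end on the long stand with its post and lever clamp; same origin and axes as the stand. Bar 200 mm long along y, axis 130 mm above the bench, rubber grip 32 mm in diameter, post and clamp at the +y end; nothing of it is higher than 150 mm.
- long_blade: Plain black-coated metal hand lever blade, 160 mm long from its pivot to its rounded tip, 16 mm tall (centred 130 mm above the bench), 7 mm thick. Origin on the pivot axis, which is vertical, 42 mm from the bar's axis on its -x side and 70 mm along the bar from its middle at the +y end; x points towards the bar square to the blade, the blade runs along its own -y and flares away from the bar at rest. It turns with the lever.
- long_rib: Stiffening rib, 4 mm thick, along the rear of the long blade, the side that looks at the bar; same origin and axes as the blade. Only a finger put between lever and bar would touch it.
- long_pad (a point): Point on the blade's outer face (away from the bar) where it is pressed, 120 mm from the pivot, at mid height of the blade; x points towards the bar square to the blade, z up.
- long_lever (a joint): Angle of the long lever in rad: 0 at rest (out), grows as it is pressed towards the bar, firm stop at 0.28 (16 degrees), about 34 mm of travel at the pad. A light return spring needs about 1.5 N at the pad to start and 4 N at the stop, and brings it back to 0 when let go. At the stop at least 15 mm stay free between lever and grip.
- short_stand: Bench stand of the short lever, fixed to the bench: aluminium base plate 120 x 200 x 12 mm, origin at the centre of its underside, z up, x from the lever towards the bar, y along the bar. The two stands stand side by side, either one on the left.
- short_bar: Horizontal handlebar end on the short stand with its post and lever clamp; same origin and axes as the stand. Bar 200 mm long along y, axis 130 mm above the bench, rubber grip 32 mm in diameter, post and clamp at the -y end; nothing of it is higher than 150 mm.
- short_blade: Plain black-coated metal hand lever blade, 95 mm long from its pivot to its rounded tip, 16 mm tall (centred 130 mm above the bench), 7 mm thick. Origin on the pivot axis, which is vertical, 42 mm from the bar's axis on its -x side and 70 mm along the bar from its middle at the -y end; x points towards the bar square to the blade, the blade runs along its own +y and flares away from the bar at rest. It turns with the lever.
- short_rib: Stiffening rib, 4 mm thick, along the rear of the short blade, the side that looks at the bar; same origin and axes as the blade. Only a finger put between lever and bar would touch it.
- short_pad (a point): Point on the blade's outer face (away from the bar) where it is pressed, 70 mm from the pivot, at mid height of the blade; x points towards the bar square to the blade, z up.
- short_lever (a joint): Angle of the short lever in rad: 0 at rest (out), grows as it is pressed towards the bar, firm stop at 0.34 (19 degrees), about 24 mm of travel at the pad. A light return spring needs about 1.5 N at the pad to start and 4 N at the stop, and brings it back to 0 when let go. At the stop at least 15 mm stay free between lever and grip.
- screwdriver: Loose screwdriver with an orange handle, about 200 mm, lying on the bench. Origin within it, near its underside. A bystander, not to be moved.
- wrench: Loose steel wrench lying on the bench. Origin within it, near its underside. A bystander, not to be moved.
- spray_can: Loose spray can, 54 mm across, 150 mm tall, standing. Origin within it, near its underside. A bystander, not to be moved.
- tape_roll: Loose roll of black tape, 90 mm across, 24 mm tall, lying flat. Origin within it, near its underside. A bystander, not to be moved.
- screw_jar: Loose screw jar, 48 mm across, 60 mm tall, standing between the stands. Origin within it, near its underside. A bystander, not to be moved.
- bracket: Loose steel angle bracket, 50 x 40 x 50 mm, between the stands towards the far side. Origin within it, near its underside. A bystander, not to be moved.
- parts_tray: Loose grey parts tray, 110 x 100 x 35 mm. Origin within it, near its underside. A bystander, not to be moved.

How it is judged:
By the outcome, as a careful person would: the job done as asked, in the order asked, and still so for the second after the job is handed in, while the arm keeps its last pose, push and grip.
It also fails if it takes over 51 s, if anything falls off the work surface, if the arm or the gripper's body presses on something with over 40 N, if the wrist force passes 120 N, or if a joint passes its speed limit or range.

ROBOT

A 6-joint arm with a two-finger parallel gripper is mounted at the origin on the work surface. World frame = base frame: x ahead of the robot, y to its left, z up, the work surface at z = 0. Lengths are in m, angles in rad, forces in N, time in s.
With the tool pointing down it reaches from about 0.325 to 1 m from the base axis. Payload 5.1 kg.
Tool frame: the origin (TCP) lies between the finger pads; the fingertips stand 8 mm ahead of it and the grasp point (between the pads) lies 11 mm behind it (robot.tip_extent is the distance from the TCP to the fingertips, in m); z points along the fingers, y is the line along which they close (so a half turn about z gives the same grasp; the last joint's range is limited). The gripper opens to 85 mm and grips with 20 to 120 N. Pads are 22 mm wide; open, the fingers measure 114 mm over their backs; the gripper's body (76 mm by 85 mm) begins 54 mm behind the grasp point. The pads swing forward as they close: fully open they stand 13 mm farther back than shut.
Start: joints at [1.106, 0.124, 1.65, -0, 1.367, -0.083], TCP at [0.242, 0.603, 0.239] pointing down, gripper open.
Joint ranges: [-2.61, 2.61], [-1.02, 2.33], [0.03, 2.71], [-1.35, 4.49], [0.32, 2.68], [-2.91, 2.91]. Speed limits (rad/s): [2.57, 2.57, 3.14, 3.14, 3.14, 3.14].

INTERFACE

Orientations are given as a unit quaternion [w, x, y, z].
In Python, from bench import robot, viewer, ticket gives the robot as it stands.
- The arm moves only by the tool carry_out, never from a script. Its argument "steps" is a list of rows, each a list of 7 numbers: the closure in counts, from 0 (fully open) to 255 (shut), then the shift along the tool's x, y, z in mm, then the turn, a rotation vector about the tool's x, y, z in degrees. A call has 1 to 12 rows; each row shifts and turns the commanded pose from where the row before left it, along the tool's axes as they then stand; what a row does not reach is not made up. A row lasts 1/12 s, in which the tool goes at most 41.7 mm and 7.16 degrees, less where a joint would pass 70% of its speed; a pose out of reach is approached as far as the arm can. A call with a gripper value outside its range is refused whole. The fingers move at their own pace and stop on an object; the grip force is fixed at half the most. Time passes only in rows, so rows that do not move let the fingers close. It gives the time, the measured TCP pose, the force, the opening and the grip force at its end, in the units of the state.
- robot.get_state(): the state, without advancing time (a new reading comes with each control period).
- viewer.read_camera(name): name is "scene" or "top"; returns (picture, depth): 400x640x3 uint8, red, green, blue; 400x640 float32, m along the optical axis (not along the pixel's ray), 0 where there is no reading.
- viewer.camera_model(name): a dict with "fx", "fy", "cx", "cy" (pixels), "extrinsics" (4x4, takes a point from camera to world coordinates). Camera axes: x right, y up, looking along -z (the intrinsics and any distortion apply to the point x, -y, -z); pixel columns grow to the right and rows downward; lengths in m; the calibration is good to about 2 mm. A picture is of the moment at which its call begins. camera_model takes no time and is no camera call.
- ticket.job_done(): hands the job in; it is judged then, once.
The state is a dict: "time_s": time; "joint_positions": joint angles; "joint_velocities": joint speeds; "joint_efforts": joint torques, N m; "eef_pos": TCP position; "eef_rot": TCP orientation; "contact_force": force on the tool from outside, world axes, zero at the start; "torque": the same for the moment, N m; "grip_width": finger opening in m; "grip_force": force on a finger pad.
Only numpy, scipy, OpenCV 4.12 (cv2) and the standard library are available. Lean on these libraries where they do the work, as an engineer would, in place of code of your own. Each camera call takes 0.05 s, during which the arm holds its last target. There are 200 camera calls.

## Working session

There is one attempt and no reset: what is moved stays moved. The work goes in short steps, Python scripts to look and compute and a tool call to move; the robot and the scene stay as the last step left them, time stands still between calls to the robot, and variables do not carry over. Pictures are saved under pics/ and viewed, at most 10 in all, crops included, and the job is handed in when it is done.

Besides the shell and the picture viewer there is one more tool, called in YAML: its name, and indented under it one key for each argument. carry_out: Moves the arm, as the interface text tells. Its arguments: {"type":"object","properties":{"steps":{"type":"array"}},"required":["steps"]}

```bash
ls; mkdir -p pics; python3 - <<'E'
from bench import robot, viewer, ticket
import cv2, numpy as np
s=robot.get_state(); print({k:np.round(v,3) for k,v in s.items()}, robot.tip_extent)
for n in ("scene","top"):
    p,d=viewer.read_camera(n); m=viewer.camera_model(n)
    print(n,m)
    cv2.imwrite(f"pics/{n}0.png",p[:,:,::-1]); np.save(f"{n}_d.npy",d); np.save(f"{n}_p.npy",p)
E
```

```text
pics
{'time_s': np.float64(0.0), 'joint_positions': array([ 1.106,  0.125,  1.652,  0.   ,  1.367, -0.083]), 'joint_velocities': array([ 0.001, -0.   ,  0.001, -0.001,  0.   ,  0.   ]), 'joint_efforts': array([ 2.0000e-03, -4.2361e+01, -3.6545e+01,  0.0000e+00,  7.0000e-03,
        0.0000e+00]), 'eef_pos': array([0.242, 0.603, 0.238]), 'eef_rot': array([-0.   ,  0.19 ,  0.982, -0.001]), 'contact_force': array([0.556, 0.911, 0.524]), 'torque': array([ 0.002,  0.039, -0.037]), 'grip_force': np.float64(0.0), 'grip_width': np.float64(0.085)} 0.008
scene {'fx': 444.8958716624117, 'fy': 444.8958716624117, 'cx': 329.39215602239125, 'cy': 188.44967498055232, 'extrinsics': array([[-0.82763914, -0.46734199,  0.31081331,  0.95751101],
       [ 0.56121946, -0.68239119,  0.46837484,  0.66907281],
       [-0.00679497,  0.56207982,  0.82705508,  1.26792799],
       [ 0.        ,  0.        ,  0.        ,  1.        ]])}
top {'fx': 491.0339373273597, 'fy': 491.0339373273597, 'cx': 319.2134073257472, 'cy': 203.06725409976207, 'extrinsics': array([[ 0.00492595,  0.98624198, -0.16523467,  0.293184  ],
       [-0.99989476,  0.00260299, -0.01427215, -0.01330624],
       [-0.01364569,  0.16528758,  0.98615101,  1.43730778],
       [ 0.        ,  0.        ,  0.        ,  1.        ]])}
```

View pics/scene0.png

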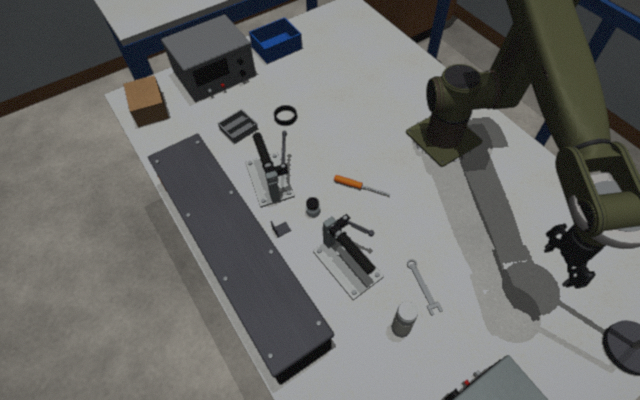

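View pics/top0.png

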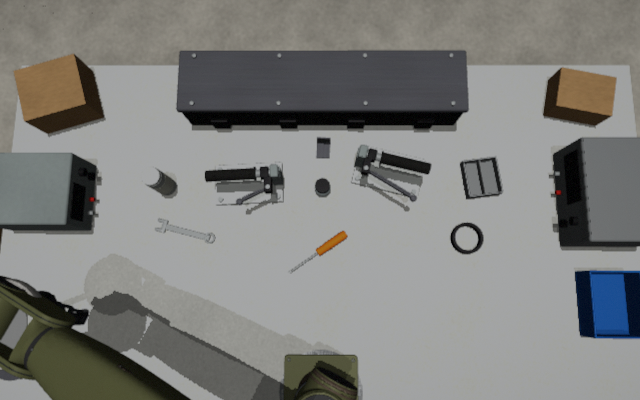

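Top view: the left stand (px ~245,180) has its post at the right end, so it is the short lever. The right stand (~390,170) has its post at the left, so it is the long one. Both bars are on the far side. I'll enlarge this area and get the geometry from depth.

```bash
cat > h.py <<'E'
import numpy as np, cv2
from bench import robot, viewer, ticket
def world(n,uv,depth):
    m=viewer.camera_model(n); uv=np.atleast_2d(uv).astype(float); d=np.atleast_1d(depth)
    c=np.c_[(uv[:,0]-m['cx'])/m['fx']*d, -(uv[:,1]-m['cy'])/m['fy']*d, -d]
    return c@m['extrinsics'][:3,:3].T+m['extrinsics'][:3,3]
def cloud(n,d):
    v,u=np.mgrid[:400,:640]; return world(n,np.c_[u.ravel(),v.ravel()],d.ravel()).reshape(400,640,3)
def plane(n,uv,z):
    a=world(n,uv,np.ones(len(np.atleast_2d(uv)))); o=viewer.camera_model(n)['extrinsics'][:3,3]
    return o+(a-o)*((z-o[2])/(a[:,2:]-o[2]))
E
python3 - <<'E'
from h import *
p=np.load('top_p.npy'); d=np.load('top_d.npy')
c=p[130:225,200:440,::-1]; cv2.imwrite('pics/c.png',cv2.resize(c,None,fx=3.3,fy=3.3,interpolation=cv2.INTER_CUBIC))
W=cloud('top',d)
for nm,(u0,u1) in dict(short=(195,290),long=(345,440)).items():
    r=W[130:225,u0:u1]; q=p[130:225,u0:u1].astype(int); z=r[...,2]
    print(nm,'z hist',np.histogram(z,bins=[-.02,.006,.03,.1,.115,.125,.135,.142,.148,.155,.2])[0])
    g=(z>.125)&(q.max(2)<45); P=r[g]
    # bar grip = dark high points, line
    mu=P[:,:2].mean(0); w,V=np.linalg.eigh(np.cov(P[:,:2].T)); print('dark high',len(P),mu,V[:,1],np.degrees(np.arctan2(V[0,1],V[1,1])),P.min(0),P.max(0))
    # print map of heights and brightness
    for row in range(0,95,1):
        pass
    b=(z>.1)
    cv2.imwrite(f'pics/z_{nm}.png',cv2.resize((np.clip(z/.16,0,1)*255).astype(np.uint8),None,fx=6,fy=6,interpolation=cv2.INTER_NEAREST))
E
```

```text
short z hist [6206 1566   63   12   52  160  348  498   85    0]
dark high 693 [0.58440667 0.21950609] [0.1213023  0.99261561] 6.967268025423862 [ 0.293184   -0.01330624  0.12875637] [0.6101519  0.31601537 1.43730778]
long z hist [6195 1477   49   10   39  214  428  481   87    1]
dark high 683 [ 0.62114398 -0.20005008] [0.05226243 0.99863339] 2.995781205517753 [ 0.293184   -0.29182197  0.12522144] [ 0.65944951 -0.01330624  1.43730778]
```

View pics/c.png

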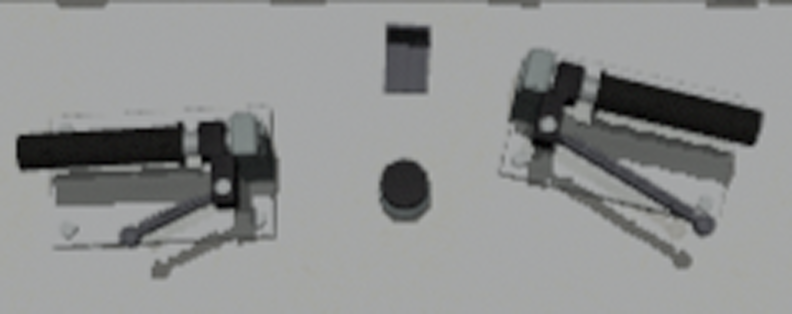

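Crop: short pivot dot at (223,186), tip at (129,236); long pivot (548,124), tip (704,224); jar (404,187), bracket (407,58). The levers look clear on their near sides.

```bash
python3 - <<'E'
from h import *
p=np.load('top_p.npy'); d=np.load('top_d.npy'); W=cloud('top',d)
px=lambda a:np.array(a)/3.3+[200,130]-0.35
for nm,piv,tip,bar in (('short',(223,186),(129,236),[(20,152),(183,146)]),('long',(548,124),(704,224),[(600,93),(760,126)])):
    P=plane('top',px([piv,tip]),.138); B=plane('top',px(bar),.138)
    for q in (piv,tip): 
        u,v=np.round(px(q)).astype(int); print('z',W[v-1:v+2,u-1:u+2,2].round(3).tolist())
    f=lambda a,b:np.degrees(np.arctan2(*(b-a)[:2][::-1]))
    print(nm,P.round(4).tolist(),'len',np.linalg.norm(P[1]-P[0]),'ang blade',f(*P),'bar',f(*B),B.round(3).tolist())
    u0,u1=(195,290) if nm=='short' else (345,440)
    r=W[130:225,u0:u1].reshape(-1,3); q=p[130:225,u0:u1].reshape(-1,3)
    g=(r[:,2]>.138)&(r[:,2]<.152)&(q.max(1)<40)
    s=r[g]; s=s[np.abs(s[:,1]-P[0,1])>.035]; s=s[np.sign(s[:,1]-P[0,1])==np.sign(P[1,1]-P[0,1])]
    top=s
    vx,vy,x0,y0=cv2.fitLine(top[:,:2].astype(np.float32),cv2.DIST_HUBER,0,.01,.01).ravel()
    print('grip',len(s),vx,vy,x0,y0,np.degrees(np.arctan2(vy,vx)), 'pivot dist',abs((P[0,0]-x0)*vy-(P[0,1]-y0)*vx))
    # blade pts
    c=P[0,:2]; t=P[1,:2]-c; L=np.linalg.norm(t); t/=L; n=np.array([-t[1],t[0]])
    a=(r[:,:2]-c)@t; b=(r[:,:2]-c)@n
    m=(r[:,2]>.125)&(r[:,2]<.145)&(a>.03)&(a<L+.02)&(abs(b)<.02)
    l=cv2.fitLine(r[m][:,:2].astype(np.float32),cv2.DIST_HUBER,0,.01,.01).ravel(); print('blade',m.sum(),l,np.degrees(np.arctan2(l[1],l[0])),'amax',a[m].max())
    print(' b range', [(round(x,3),b[m&(abs(a-x)<.004)].min().round(4),b[m&(abs(a-x)<.004)].max().round(4)) for x in np.arange(.035,L+.01,.015) if (m&(abs(a-x)<.004)).any()])
# bystanders
for nm,uv,z in (('can',(153,176),.15),('jar',px((404,187)),.06),('bracket',px((407,58)),.03),('wrench',(211,238),0),('sd',(346,234),.02)):
    print(nm,plane('top',[uv],z).round(3))
E
```

```text
z [[0.148, 0.146, 0.15], [0.147, 0.15, 0.146], [0.149, 0.146, 0.143]]
z [[0.137, 0.14, 0.136], [0.14, 0.139, 0.132], [0.134, 0.141, 0.131]]
short [[0.5573, 0.1463, 0.138], [0.5155, 0.2221, 0.138]] len 0.08657246220518718 ang blade 118.83098491121218 bar -87.7402140181397 [[0.585, 0.314, 0.138], [0.591, 0.18, 0.138]]
grip 430 0.060619794 -0.99816096 0.5885793 0.24811444 -86.524605 pivot dist 0.0374403645598217
blade 114 [ 0.4836584  -0.87525684  0.5259846   0.20107298] -61.075386 amax 0.09449620617057403
 b range [(np.float64(0.035), np.float64(-0.0053), np.float64(0.0069)), (np.float64(0.05), np.float64(-0.0061), np.float64(0.0055)), (np.float64(0.065), np.float64(-0.0055), np.float64(0.005)), (np.float64(0.08), np.float64(-0.0046), np.float64(0.0074)), (np.float64(0.095), np.float64(-0.0033), np.float64(0.006))]
z [[0.147, 0.152, 0.151], [0.151, 0.146, 0.147], [0.151, 0.145, 0.143]]
z [[0.139, 0.138, 0.14], [0.141, 0.145, 0.137], [0.137, 0.136, 0.142]]
long [[0.6098, -0.1202, 0.138], [0.5266, -0.2459, 0.138]] len 0.15074051222067825 ang blade -123.50063274511005 bar -101.97841815486
[... 247 characters left out ...]
ge [(np.float64(0.035), np.float64(-0.0063), np.float64(0.0051)), (np.float64(0.05), np.float64(-0.0061), np.float64(0.006)), (np.float64(0.065), np.float64(-0.0057), np.float64(0.0066)), (np.float64(0.08), np.float64(-0.0058), np.float64(0.0044)), (np.float64(0.095), np.float64(-0.0047), np.float64(0.0056)), (np.float64(0.11), np.float64(-0.0039), np.float64(0.006)), (np.float64(0.125), np.float64(-0.0039), np.float64(0.0069)), (np.float64(0.14), np.float64(-0.0035), np.float64(0.0089)), (np.float64(0.155), np.float64(-0.0074), np.float64(0.0064))]
can [[0.582 0.454 0.15 ]]
jar [[ 0.573 -0.001  0.06 ]]
bracket [[ 0.697 -0.003  0.03 ]]
wrench [[0.429 0.325 0.   ]]
sd [[ 0.44  -0.071  0.02 ]]
```

carry_out:
  steps:
    - [255, 0, 0, 0, 0, 0, 7]
    - [255, 0, 0, 0, 0, 0, 7]
    - [255, 0, 0, 0, 0, 0, 7]
    - [255, 0, 0, 0, 0, 0, 7]
    - [255, 0, 0, 0, 0, 0, 7]
    - [255, 0, 0, 0, 0, 0, 7]
    - [255, 0, 0, 0, 0, 0, 7]
    - [255, 0, 0, 0, 0, 0, 7]
    - [255, 0, 0, 0, 0, 0, 7]
    - [255, 0, 0, 0, 0, 0, 7]
    - [255, 0, 0, 0, 0, 0, 7]
    - [255, 0, 0, 0, 0, 0, 7]

```text
time_s: 1.1
eef_pos: [0.242, 0.6028, 0.2385]
eef_rot: [0.0, 0.8, 0.6, -0.001]
contact_force: [-0.6, 0.3, -0.2]
grip_width: 0.0002
grip_force: 0.0
```

carry_out:
  steps:
    - [255, 0, 0, 0, 0, 0, 7]
    - [255, 0, 0, 0, 0, 0, 7]
    - [255, 0, 0, 0, 0, 0, 2.7]
    - [255, -22, 27, 0, 0, 0, 0]
    - [255, -22, 27, 0, 0, 0, 0]
    - [255, -22, 27, 0, 0, 0, 0]
    - [255, -22, 27, 0, 0, 0, 0]
    - [255, -22, 27, 0, 0, 0, 0]
    - [255, -22, 27, 0, 0, 0, 0]
    - [255, -22, 27, 0, 0, 0, 0]
    - [255, -22, 27, 0, 0, 0, 0]
    - [255, -22, 27, 0, 0, 0, 0]

```text
time_s: 2.1
eef_pos: [0.3402, 0.3038, 0.2388]
eef_rot: [0.0, 0.877, 0.481, -0.0]
contact_force: [1.1, -0.1, 0.2]
grip_width: -0.0002
grip_force: 0.0
```

carry_out:
  steps:
    - [255, -22, 27, 0, 0, 0, 0]
    - [255, -22, 27, 0, 0, 0, 0]
    - [255, -22, 27, 0, 0, 0, 0]
    - [255, -22, 27, 0, 0, 0, 0]
    - [255, -22, 27, 0, 0, 0, 0]
    - [255, -22, 27, 0, 0, 0, 0]
    - [255, -22, 27, 0, 0, 0, 0]
    - [255, -22, 27, 0, 0, 0, 0]
    - [255, -22, 27, 0, 0, 0, 0]
    - [255, -22, 27, 0, 0, 0, 0]
    - [255, -22, 27, 0, 0, 0, 0]
    - [255, 0, 0, 0, 0, 0, 0]

```text
time_s: 3.1
eef_pos: [0.4611, -0.0629, 0.239]
eef_rot: [0.001, 0.878, 0.478, -0.001]
contact_force: [0.8, 0.4, -0.4]
grip_width: -0.0001
grip_force: 0.0
```

carry_out:
  steps:
    - [255, -22, 26, 0, 0, 0, 0]
    - [255, -22, 27, 0, 0, 0, 0]
    - [255, -22, 27, 0, 0, 0, 0]
    - [255, -22, 26, 0, 0, 0, 0]
    - [255, 0, 0, 24, 0, 0, 0]
    - [255, 0, 0, 24, 0, 0, 0]
    - [255, 0, 0, 24, 0, 0, 0]
    - [255, 0, 0, 24, 0, 0, 0]
    - [255, 0, 0, 25, 0, 0, 0]
    - [255, 0, 0, 0, 0, 0, 0]
    - [255, 0, 0, 0, 0, 0, 0]

```text
time_s: 4.02
eef_pos: [0.501, -0.1886, 0.1167]
eef_rot: [-0.002, 0.877, 0.481, -0.001]
contact_force: [0.6, 0.2, -0.4]
grip_width: 0.0001
grip_force: 0.0
```

```bash
python3 - <<'E'
from h import *
p,d=viewer.read_camera('scene'); q,e=viewer.read_camera('top')
a=cv2.resize(p[100:250,200:340,::-1],None,fx=4,fy=4,interpolation=cv2.INTER_CUBIC)[:560]
cv2.imwrite('pics/s1.png',a)
cv2.imwrite('pics/t1.png',cv2.resize(q[130:230,340:450,::-1],None,fx=5,fy=5,interpolation=cv2.INTER_CUBIC))
s=robot.get_state();print(s['eef_pos'],s['contact_force'])
E
```

```text
[ 0.5031555  -0.18975698  0.11989348] [-0.72702079 -0.57852958 -0.40349212]
```

View pics/s1.png

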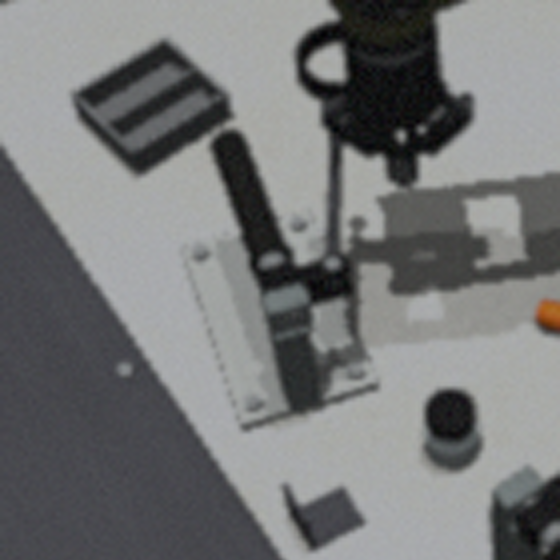

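View pics/t1.png

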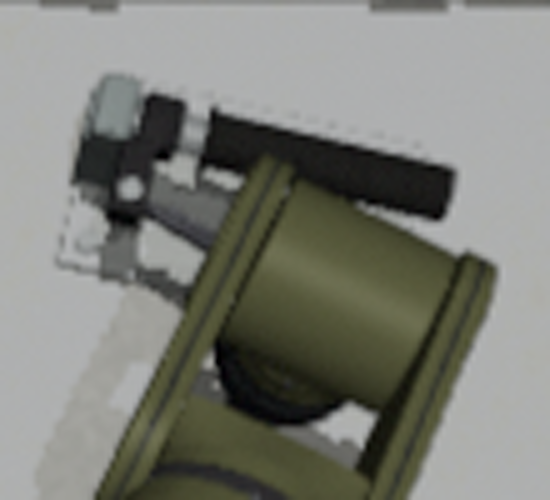

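Scene crop: the closed fingertips (405,165) stand clear on the outer side of the long blade (335,190). In the top crop the arm covers the blade but leaves the bar clear. Next I close the gap of about 33 mm to first contact.

carry_out:
  steps:
    - [255, -2.5, 10, 0, 0, 0, 0]
    - [255, -2.5, 10, 0, 0, 0, 0]
    - [255, 0, 7, 0, 0, 0, 0]
    - [255, 0, 3, 0, 0, 0, 0]
    - [255, 0, 0, 0, 0, 0, 0]
    - [255, 0, 0, 0, 0, 0, 0]

```text
time_s: 4.62
eef_pos: [0.5251, -0.2102, 0.1184]
eef_rot: [-0.0, 0.877, 0.48, -0.0]
contact_force: [-0.6, 0.5, -0.1]
grip_width: -0.0002
grip_force: 0.0
```

carry_out:
  steps:
    - [255, 0, 3, 0, 0, 0, 0]
    - [255, 0, 3, 0, 0, 0, 0]
    - [255, -0.6, 4.2, 0, 0, 0, -2]
    - [255, 0, 0, 0, 0, 0, 0]
    - [255, 0, 0, 0, 0, 0, 0]

```text
time_s: 5.03
eef_pos: [0.5329, -0.2157, 0.1181]
eef_rot: [-0.001, 0.869, 0.495, -0.0]
contact_force: [-1.6, 1.3, 1.0]
grip_width: -0.0003
grip_force: 0.9
```

```bash
python3 - <<'E'
from h import *
p,d=viewer.read_camera('scene'); 
S=[]
for i in range(5):
    viewer.read_camera('top'); s=robot.get_state(); S.append(np.r_[s['eef_pos'],s['contact_force']])
print(np.mean(S,0).round(4),np.std(S,0).round(4))
cv2.imwrite('pics/s2.png',cv2.resize(p[110:210,230:350,::-1],None,fx=5,fy=5,interpolation=cv2.INTER_CUBIC))
E
```

```text
[ 0.5329 -0.2156  0.1181 -1.3126  1.4385  0.0583] [0.     0.     0.     0.7118 0.4144 0.2207]
```

View pics/s2.png

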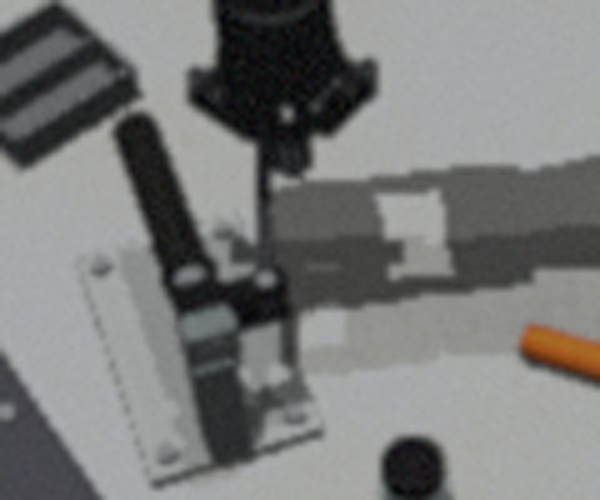

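Scene crop: the fingertips (290,150) touch the outer face of the blade (265,190), and the force is about 2 N, as expected for the spring. Next I follow the arc.

carry_out:
  steps:
    - [255, -0.6, 4.2, 0, 0, 0, -2.2]
    - [255, -0.6, 4.2, 0, 0, 0, -2.2]
    - [255, -0.6, 4.2, 0, 0, 0, -2.2]
    - [255, -0.6, 4.2, 0, 0, 0, -2.2]
    - [255, -0.6, 4.2, 0, 0, 0, -2.2]
    - [255, -0.3, 2, 0, 0, 0, -1]
    - [255, 0, 0, 0, 0, 0, 0]
    - [255, 0, 0, 0, 0, 0, 0]

```text
time_s: 6.0
eef_pos: [0.5521, -0.2284, 0.1181]
eef_rot: [-0.001, 0.812, 0.583, -0.0]
contact_force: [-2.1, 2.8, 1.0]
grip_width: -0.0004
grip_force: 1.6
```

carry_out:
  steps:
    - [255, -0.1, 1, 0, 0, 0, -0.5]
    - [255, 0, 0, 0, 0, 0, 0]

```text
time_s: 6.17
eef_pos: [0.5531, -0.2289, 0.1181]
eef_rot: [-0.0, 0.809, 0.587, -0.0]
contact_force: [-2.4, 2.7, 0.8]
grip_width: -0.0001
grip_force: 1.6
```

carry_out:
  steps:
    - [255, -0.1, 1, 0, 0, 0, -0.5]
    - [255, 0, 0, 0, 0, 0, 0]

```text
time_s: 6.33
eef_pos: [0.5541, -0.2295, 0.1181]
eef_rot: [-0.0, 0.807, 0.591, -0.0]
contact_force: [-3.1, 3.0, -0.6]
grip_width: -0.0004
grip_force: 1.7
```

carry_out:
  steps:
    - [255, -0.1, 1, 0, 0, 0, -0.5]
    - [255, 0, 0, 0, 0, 0, 0]

```text
time_s: 6.5
eef_pos: [0.5551, -0.23, 0.1181]
eef_rot: [-0.0, 0.804, 0.594, -0.0]
contact_force: [-2.5, 3.8, -1.1]
grip_width: -0.0
grip_force: 1.7
```

carry_out:
  steps:
    - [255, -0.1, 1, 0, 0, 0, -0.5]
    - [255, 0, 0, 0, 0, 0, 0]

```text
time_s: 6.67
eef_pos: [0.5561, -0.2304, 0.1181]
eef_rot: [-0.0, 0.802, 0.598, -0.0]
contact_force: [-3.3, 3.2, -0.3]
grip_width: 0.0001
grip_force: 1.8
```

carry_out:
  steps:
    - [255, 0, 1, 0, 0, 0, -0.3]
    - [255, 0, 0, 0, 0, 0, 0]

```text
time_s: 6.83
eef_pos: [0.557, -0.2308, 0.1181]
eef_rot: [-0.0, 0.8, 0.6, -0.0]
contact_force: [-3.8, 2.9, -0.8]
grip_width: 0.0001
grip_force: 1.8
```

carry_out:
  steps:
    - [255, 0, 1, 0, 0, 0, 0]
    - [255, 0, 0, 0, 0, 0, 0]

```text
time_s: 7.0
eef_pos: [0.558, -0.2311, 0.1181]
eef_rot: [-0.0, 0.8, 0.6, -0.0]
contact_force: [-2.5, 2.9, -1.6]
grip_width: 0.0002
grip_force: 1.9
```

carry_out:
  steps:
    - [255, 0, 1, 0, 0, 0, 0]
    - [255, 0, 0, 0, 0, 0, 0]

```text
time_s: 7.17
eef_pos: [0.5588, -0.2313, 0.1182]
eef_rot: [-0.0, 0.8, 0.6, -0.0]
contact_force: [-3.1, 2.7, 0.0]
grip_width: -0.0
grip_force: 2.3
```

carry_out:
  steps:
    - [255, 0, 1, 0, 0, 0, 0]
    - [255, 0, 0, 0, 0, 0, 0]

```text
time_s: 7.33
eef_pos: [0.559, -0.2314, 0.1181]
eef_rot: [-0.001, 0.8, 0.6, -0.001]
contact_force: [-6.9, 4.9, 0.2]
grip_width: -0.0001
grip_force: 3.9
```

carry_out:
  steps:
    - [255, 0, 0.6, 0, 0, 0, 0]
    - [255, 0, 0, 0, 0, 0, 0]
    - [255, 0, 0, 0, 0, 0, 0]

```text
time_s: 7.58
eef_pos: [0.5592, -0.2314, 0.1181]
eef_rot: [-0.002, 0.8, 0.6, -0.001]
contact_force: [-8.8, 2.9, 1.5]
grip_width: 0.0004
grip_force: 4.7
```

Firm stop reached at about 9 N. I hold for one second and then release back along the arc.

carry_out:
  steps:
    - [255, 0, 0, 0, 0, 0, 0]
    - [255, 0, 0, 0, 0, 0, 0]
    - [255, 0, 0, 0, 0, 0, 0]
    - [255, 0, 0, 0, 0, 0, 0]
    - [255, 0, 0, 0, 0, 0, 0]
    - [255, 0, 0, 0, 0, 0, 0]
    - [255, 0, 0, 0, 0, 0, 0]
    - [255, 0, 0, 0, 0, 0, 0]
    - [255, 0, 0, 0, 0, 0, 0]
    - [255, 0, 0, 0, 0, 0, 0]
    - [255, 0, 0, 0, 0, 0, 0]
    - [255, 0, 0, 0, 0, 0, 0]

```text
time_s: 8.58
eef_pos: [0.5592, -0.2314, 0.1181]
eef_rot: [-0.002, 0.8, 0.6, -0.001]
contact_force: [-8.2, 3.5, 1.4]
grip_width: 0.0001
grip_force: 4.7
```

carry_out:
  steps:
    - [255, 0, -3, 0, 0, 0, 1]
    - [255, 0.6, -4.2, 0, 0, 0, 2]
    - [255, 0.6, -4.2, 0, 0, 0, 2]
    - [255, 0.6, -4.2, 0, 0, 0, 2]
    - [255, 0.6, -4.2, 0, 0, 0, 2]
    - [255, 0.6, -4.2, 0, 0, 0, 2]
    - [255, 0.6, -4.2, 0, 0, 0, 2]
    - [255, 0.6, -4.2, 0, 0, 0, 2]
    - [255, 0, -10, 0, 0, 0, 0]
    - [255, 0, -15, 0, 0, 0, 0]
    - [255, 0, -15, 0, 0, 0, 0]
    - [255, 0, 0, 0, 0, 0, 0]

```text
time_s: 9.58
eef_pos: [0.4974, -0.1942, 0.1188]
eef_rot: [0.001, 0.871, 0.491, 0.0]
contact_force: [-0.3, -0.0, 1.0]
grip_width: 0.0
grip_force: 0.0
```

```bash
python3 - <<'E'
from h import *
S=[]
for i in range(5):
    p,d=viewer.read_camera('scene'); s=robot.get_state(); S.append(np.r_[s['eef_pos'],s['contact_force']])
print(np.mean(S,0).round(4))
cv2.imwrite('pics/s3.png',cv2.resize(p[110:210,230:350,::-1],None,fx=5,fy=5,interpolation=cv2.INTER_CUBIC))
E
```

```text
[ 0.499  -0.1952  0.1192  0.4892 -0.1036 -0.2591]
```

View pics/s3.png

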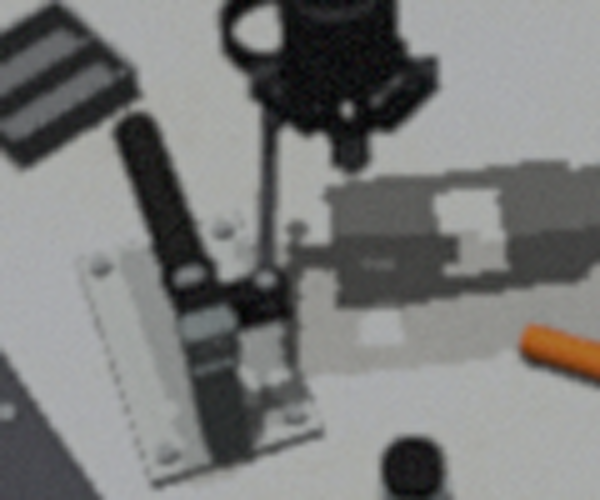

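The long blade (270,180) is back out at rest and clear of the fingers. Next: lift, turn, and move to the short lever.

carry_out:
  steps:
    - [255, 0, 0, -24, 0, 0, 0]
    - [255, 0, 0, -24, 0, 0, 0]
    - [255, 0, 0, -24, 0, 0, -6.6]
    - [255, 0, 0, -24, 0, 0, -6.6]
    - [255, 0, 0, -24, 0, 0, -6.6]
    - [255, 0, 0, 0, 0, 0, -6.6]
    - [255, 0, 0, 0, 0, 0, -6.6]
    - [255, 0, 0, 0, 0, 0, -6.6]
    - [255, 0, 0, 0, 0, 0, -6.6]
    - [255, 0, 0, 0, 0, 0, -6.6]
    - [255, 0, 0, 0, 0, 0, -6.6]
    - [255, 0, 0, 0, 0, 0, 0]

```text
time_s: 10.83
eef_pos: [0.4988, -0.1951, 0.2385]
eef_rot: [0.0, 0.513, 0.858, -0.0]
contact_force: [-0.7, -0.1, -0.2]
grip_width: 0.0
grip_force: 0.0
```

carry_out:
  steps:
    - [255, 28, 13, 0, 0, 0, 0]
    - [255, 28, 13, 0, 0, 0, 0]
    - [255, 28, 13, 0, 0, 0, 0]
    - [255, 28, 13, 0, 0, 0, 0]
    - [255, 28, 13, 0, 0, 0, 0]
    - [255, 28, 13, 0, 0, 0, 0]
    - [255, 28, 13, 0, 0, 0, 0]
    - [255, 28, 13, 0, 0, 0, 0]
    - [255, 28, 13, 0, 0, 0, 0]
    - [255, 28, 13, 0, 0, 0, 0]
    - [255, 28, 13, 0, 0, 0, 0]
    - [255, 28, 13, 0, 0, 0, 0]

```text
time_s: 11.83
eef_pos: [0.4776, 0.1768, 0.2387]
eef_rot: [0.0, 0.516, 0.857, 0.0]
contact_force: [1.6, -0.3, 0.2]
grip_width: 0.0002
grip_force: 0.0
```

carry_out:
  steps:
    - [255, 0, 0, 0, 0, 0, 0]
    - [255, 0, 0, 0, 0, 0, 0]

```text
time_s: 12.0
eef_pos: [0.4775, 0.1765, 0.2384]
eef_rot: [0.0, 0.514, 0.858, -0.0]
contact_force: [-0.7, -0.2, -0.2]
grip_width: 0.0003
grip_force: 0.0
```

carry_out:
  steps:
    - [255, 0, 0, 24, 0, 0, 0]
    - [255, 0, 0, 24, 0, 0, 0]
    - [255, 0, 0, 24, 0, 0, 0]
    - [255, 0, 0, 24, 0, 0, 0]
    - [255, 0, 0, 24, 0, 0, 0]
    - [255, 0, 0, 0, 0, 0, 0]
    - [255, 3, 10, 0, 0, 0, 0]
    - [255, 3, 10, 0, 0, 0, 0]
    - [255, 0, 8, 0, 0, 0, 0]
    - [255, 0, 4, 0, 0, 0, 0]
    - [255, 0, 0, 0, 0, 0, 0]
    - [255, 0, 0, 0, 0, 0, 0]

```text
time_s: 13.0
eef_pos: [0.5035, 0.1959, 0.1192]
eef_rot: [0.0, 0.514, 0.858, 0.0]
contact_force: [-1.1, -0.5, -0.5]
grip_width: 0.0002
grip_force: 0.0
```

carry_out:
  steps:
    - [255, 0, 2, 0, 0, 0, 0]
    - [255, 0, 2, 0, 0, 0, 0]
    - [255, 0.5, 2, 0, 0, 0, 1.5]
    - [255, 0, 0, 0, 0, 0, 0]
    - [255, 0, 0, 0, 0, 0, 0]

```text
time_s: 13.42
eef_pos: [0.5077, 0.1988, 0.1183]
eef_rot: [-0.0, 0.525, 0.851, -0.0]
contact_force: [-0.5, -0.3, -0.5]
grip_width: -0.0001
grip_force: 0.0
```

```bash
python3 - <<'E'
from h import *
S=[]
for i in range(5):
    p,d=viewer.read_camera('scene'); s=robot.get_state(); S.append(np.r_[s['eef_pos'],s['contact_force']])
print(np.mean(S,0).round(4),s['grip_force'],s['eef_rot'].round(3))
cv2.imwrite('pics/s4.png',cv2.resize(p[180:300,300:440,::-1],None,fx=5,fy=5,interpolation=cv2.INTER_CUBIC))
E
```

```text
[ 0.5077  0.1988  0.1183 -0.0547 -0.0018 -0.062 ] 0.0 [-0.     0.525  0.851 -0.   ]
```

View pics/s4.png

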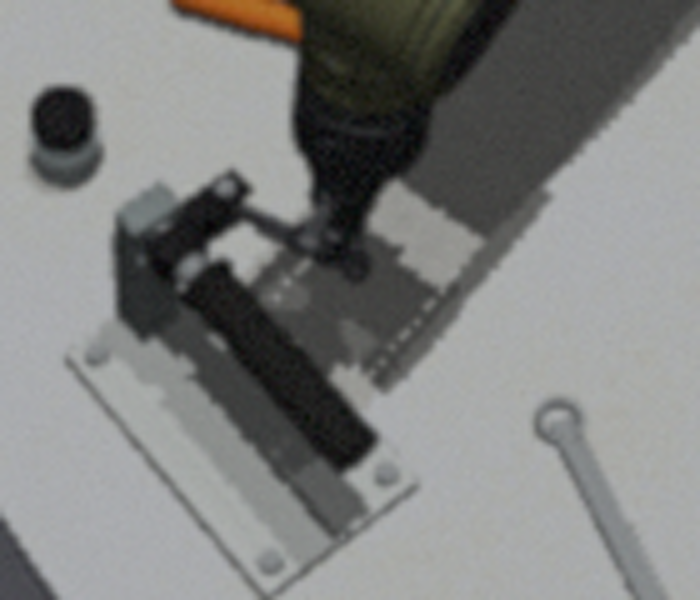

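Scene crop: the fingers (325,240) are just outside the short blade, between its pivot (228,187) and tip ball (352,262). No force yet, so I keep going.

carry_out:
  steps:
    - [255, 0, 2, 0, 0, 0, 0]
    - [255, 0, 0, 0, 0, 0, 0]
    - [255, 0, 0, 0, 0, 0, 0]

```text
time_s: 13.92
eef_pos: [0.5094, 0.1996, 0.1182]
eef_rot: [-0.0, 0.525, 0.851, -0.0]
contact_force: [-1.3, -1.4, 0.5]
grip_width: 0.0002
grip_force: 0.8
```

carry_out:
  steps:
    - [255, 0.4, 2, 0, 0, 0, 1]
    - [255, 0, 0, 0, 0, 0, 0]
    - [255, 0, 0, 0, 0, 0, 0]

```text
time_s: 14.17
eef_pos: [0.5112, 0.2009, 0.1182]
eef_rot: [-0.0, 0.533, 0.846, -0.0]
contact_force: [-2.6, -2.3, 0.4]
grip_width: 0.0002
grip_force: 0.9
```

carry_out:
  steps:
    - [255, 0.9, 3.7, 0, 0, 0, 3]
    - [255, 0, 0, 0, 0, 0, 0]
    - [255, 0, 0, 0, 0, 0, 0]

```text
time_s: 14.42
eef_pos: [0.5141, 0.2032, 0.1182]
eef_rot: [0.0, 0.554, 0.832, -0.0]
contact_force: [-2.0, -1.9, 0.7]
grip_width: 0.0004
grip_force: 1.1
```

carry_out:
  steps:
    - [255, 0.9, 3.7, 0, 0, 0, 3]
    - [255, 0.9, 3.7, 0, 0, 0, 3]
    - [255, 0.9, 3.7, 0, 0, 0, 3]
    - [255, 0, 0, 0, 0, 0, 0]
    - [255, 0, 0, 0, 0, 0, 0]

```text
time_s: 14.83
eef_pos: [0.5233, 0.2093, 0.118]
eef_rot: [-0.0, 0.617, 0.787, -0.001]
contact_force: [-3.6, -2.9, 0.2]
grip_width: -0.0001
grip_force: 1.7
```

carry_out:
  steps:
    - [255, 0.3, 1.2, 0, 0, 0, 1]
    - [255, 0, 0, 0, 0, 0, 0]
    - [255, 0, 0, 0, 0, 0, 0]

```text
time_s: 15.08
eef_pos: [0.5244, 0.21, 0.1181]
eef_rot: [-0.0, 0.625, 0.781, -0.0]
contact_force: [-2.4, -4.3, 0.0]
grip_width: -0.0003
grip_force: 1.9
```

carry_out:
  steps:
    - [255, 0.3, 1.2, 0, 0, 0, 1]
    - [255, 0, 0, 0, 0, 0, 0]
    - [255, 0, 0, 0, 0, 0, 0]

```text
time_s: 15.33
eef_pos: [0.5256, 0.2107, 0.1181]
eef_rot: [-0.0, 0.632, 0.775, -0.0]
contact_force: [-2.9, -4.2, -0.8]
grip_width: -0.0002
grip_force: 1.9
```

carry_out:
  steps:
    - [255, 0.2, 1, 0, 0, 0, 0.8]
    - [255, 0, 0, 0, 0, 0, 0]
    - [255, 0, 0, 0, 0, 0, 0]

```text
time_s: 15.58
eef_pos: [0.5266, 0.2111, 0.1181]
eef_rot: [-0.0, 0.637, 0.771, -0.0]
contact_force: [-3.4, -4.0, -0.2]
grip_width: -0.0001
grip_force: 1.9
```

carry_out:
  steps:
    - [255, 0, 1, 0, 0, 0, 0.5]
    - [255, 0, 0, 0, 0, 0, 0]
    - [255, 0, 0, 0, 0, 0, 0]

```text
time_s: 15.83
eef_pos: [0.5276, 0.2114, 0.1181]
eef_rot: [-0.0, 0.64, 0.768, -0.0]
contact_force: [-4.4, -3.1, -1.2]
grip_width: -0.0001
grip_force: 2.0
```

carry_out:
  steps:
    - [255, 0, 1, 0, 0, 0, 0]
    - [255, 0, 0, 0, 0, 0, 0]
    - [255, 0, 0, 0, 0, 0, 0]

```text
time_s: 16.08
eef_pos: [0.5286, 0.2116, 0.1181]
eef_rot: [-0.0, 0.641, 0.768, -0.0]
contact_force: [-3.8, -2.0, -1.3]
grip_width: 0.0001
grip_force: 2.1
```

carry_out:
  steps:
    - [255, 0, 1, 0, 0, 0, 0]
    - [255, 0, 0, 0, 0, 0, 0]
    - [255, 0, 0, 0, 0, 0, 0]

```text
time_s: 16.33
eef_pos: [0.5296, 0.2118, 0.1181]
eef_rot: [-0.0, 0.641, 0.768, -0.0]
contact_force: [-4.2, -2.8, -0.7]
grip_width: -0.0
grip_force: 2.2
```

carry_out:
  steps:
    - [255, 0, 1, 0, 0, 0, 0]
    - [255, 0, 0, 0, 0, 0, 0]
    - [255, 0, 0, 0, 0, 0, 0]

```text
time_s: 16.58
eef_pos: [0.5302, 0.2119, 0.1181]
eef_rot: [-0.001, 0.641, 0.768, -0.001]
contact_force: [-6.2, -2.4, -0.4]
grip_width: 0.0004
grip_force: 3.0
```

carry_out:
  steps:
    - [255, 0, 1, 0, 0, 0, 0]
    - [255, 0, 0, 0, 0, 0, 0]
    - [255, 0, 0, 0, 0, 0, 0]

```text
time_s: 16.83
eef_pos: [0.5304, 0.212, 0.118]
eef_rot: [-0.001, 0.641, 0.768, -0.001]
contact_force: [-8.9, -4.0, 1.3]
grip_width: -0.0001
grip_force: 4.6
```

carry_out:
  steps:
    - [255, 0, 0.8, 0, 0, 0, 0]
    - [255, 0, 0, 0, 0, 0, 0]
    - [255, 0, 0, 0, 0, 0, 0]

```text
time_s: 17.08
eef_pos: [0.5305, 0.212, 0.118]
eef_rot: [-0.002, 0.641, 0.768, -0.002]
contact_force: [-11.4, -3.6, 3.0]
grip_width: -0.0001
grip_force: 5.9
```

carry_out:
  steps:
    - [255, 0, -0.5, 0, 0, 0, 0]
    - [255, 0, 0, 0, 0, 0, 0]
    - [255, 0, 0, 0, 0, 0, 0]
    - [255, 0, 0, 0, 0, 0, 0]
    - [255, 0, 0, 0, 0, 0, 0]
    - [255, 0, 0, 0, 0, 0, 0]
    - [255, 0, 0, 0, 0, 0, 0]
    - [255, 0, 0, 0, 0, 0, 0]

```text
time_s: 17.75
eef_pos: [0.5304, 0.212, 0.118]
eef_rot: [-0.001, 0.641, 0.768, -0.002]
contact_force: [-9.7, -4.5, 1.4]
grip_width: 0.0003
grip_force: 5.1
```

```bash
python3 - <<'E'
from h import *
p,d=viewer.read_camera('scene'); s=robot.get_state(); print(s['contact_force'],s['eef_pos'])
cv2.imwrite('pics/s5.png',cv2.resize(p[100:310,215:455,::-1],None,fx=2.8,fy=2.8,interpolation=cv2.INTER_CUBIC))
E
```

```text
[-9.34024725 -3.71750956  2.93085047] [0.5304236  0.21195821 0.11802354]
```

View pics/s5.png

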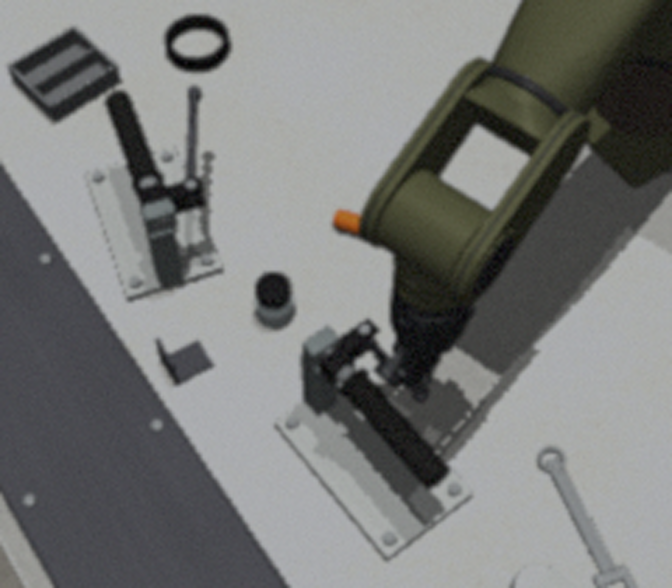

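The long lever (193,130) is fully out. The short blade is held in near the grip (fingers ~400,375, tip 420,393), with a gap left to the bar. The loose items visible in this crop have not moved.

```bash
python3 -c "
from bench import ticket; print(ticket.job_done())"
```

```text
the job is handed in; nothing more can be done
None
```

I pressed the long lever to its stop (about 9 N), held it there for about 1 s and let it spring back out; the short lever is now held at its stop at about 10 N, and the job is handed in.

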